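Lock the LED panel's mounting stud with its second nut

ROBOT

A 6-joint arm with a two-finger parallel gripper is mounted at the origin on the work surface. World frame = base frame: x ahead of the robot, y to its left, z up, the work surface at z = 0. Lengths are in m, angles in rad, forces in N, time in s.
With the tool pointing down it reaches from about 0.275 to 0.725 m from the base axis. Payload 15.9 kg.
Tool frame: the origin (TCP) lies at the very end of the fingers, on their centre line; the grasp point (between the pads) lies 19 mm behind it; z points along the fingers, y is the direction in which the jaws open and shut (so a half turn about z gives the same grasp; the last joint's range is limited). The gripper opens to 85 mm and grips with 20 to 120 N. Pads are 22 mm wide; open, the fingers measure 114 mm over their backs; the gripper's body (76 mm by 85 mm) begins 54 mm behind the grasp point. The pads swing forward as they close: fully open they stand 13 mm farther back than shut.
Start: joints at [1.303, 0.213, -0.034, 1.323, 0, 1.571], TCP at [0.132, 0.482, 0.231] pointing down, gripper open.
Joint ranges: [-2.98, 2.98], [-0.74, 1.72], [-1.14, 1.35], [-2.1, 2.04], [-1.57, 1.44], [-3.14, 3.14]. Speed limits (rad/s): [1.89, 1.89, 2.39, 2.57, 3.14, 3.14].

INTERFACE

Orientations are given as [roll, pitch, yaw] about the fixed x, y, z axes, in that order (R = Rz(yaw) Ry(pitch) Rx(roll)).
In Python, from rig import get_obs, camera, camera_params, hand_in, find_in, regions_of, spot_point gives the robot as it stands.
- The arm moves only by the shell command python3 -m crank 'ROWS' [FORCE]. ROWS is JSON, a list of rows, each an object of numbers: "x", "y", "z": the shift along the tool's x, y, z in cm; "ax", "ay", "az": the turn, a rotation vector about the tool's x, y, z in degrees; "jaw": the opening, from -1 (shut) to 1 (fully open). A call has 1 to 8 rows; each row shifts and turns the commanded pose from where the row before left it, along the tool's axes as they then stand; what a row does not reach is not made up. A row lasts 1/10 s, in which the tool goes at most 50 mm and 8.59 degrees, less where a joint would pass 70% of its speed; a pose out of reach is approached as far as the arm can. A call with a gripper value outside its range is refused whole. The fingers move at their own pace and stop on an object; FORCE is the grip in N (left out, the last holds). Time passes only in rows, so rows that do not move let the fingers close. It gives the time, the measured TCP pose, the force and the opening at its end, in the units of the state.
- get_obs(): the state, without advancing time (a new reading comes with each control period).
- camera(name): name is "side" or "top"; returns (picture, depth): 480x640x3 uint8, red, green, blue; 480x640 float32, m along the optical axis (not along the pixel's ray), 0 where there is no reading.
- camera_params(name): a dict with "mtx" (3x3 intrinsics, pixels), "k1" (the pictures are not rectified: a ray, as slopes to the right and down, at radius r is drawn at 1 + k1 r^2 times it, then the intrinsics apply), "origin" and "rotation" of the camera in the world. Camera axes: x right, y up, looking along -z (the intrinsics and any distortion apply to the point x, -y, -z); pixel columns grow to the right and rows downward; lengths in m; the calibration is good to about 2 mm. A picture is of the moment at which its call begins. camera_params takes no time and is no camera call.
- hand_in(): hands the job in, once; it reports no verdict.
Trained networks look in the newest picture that a camera, given by its name, has taken for a name from the list of things; names that differ only in an ending like _2 or _b are one class to them, and where a whole thing is asked for, a point or a joint stands for the part that bears it (a point fixed in the world has none). Each returns a list of dicts, best first, with "confidence" (0 to 1); they miss things now and then, are a little off and sometimes report something else, mostly with a low value. They report only what shows in the picture. A call takes as long as a camera call.
- find_in(camera, thing): "bbox" ([centre column, centre row, width, height] in pixels, round what is visible of it).
- regions_of(camera, thing): "region" (480x640 bool, what is visible of it) and "bbox" ([centre column, centre row, width, height] in pixels, round what is visible of it).
- spot_point(camera, thing): "xy" ([column, row] in pixels: a listed point, or the origin of a listed thing).
The state is a dict: "time_s": time; "qpos": joint angles; "dq": joint speeds; "effort": joint torques, N m; "tool_pos": TCP position; "tool_rot": TCP orientation; "wrist_force": force on the tool from outside, world axes, zero at the start; "moment": the same for the moment, N m; "grip_width": finger opening in m.
Only numpy, scipy, OpenCV 4.12 (cv2) and the standard library are available. Lean on these libraries where they do the work, as an engineer would, in place of code of your own. Each camera call takes 0.05 s, during which the arm holds its last target. There are 200 camera calls.

TASK

The LED panel on the rework cradle is held by a brass hex nut on its corner stud, and the bar-handled lock nut above it is still loose. Run the lock nut down the stud (clockwise seen from above) until it meets the hex nut, tighten it firmly against it by feel so that the two stay jammed together, and let go. The hex nut must not turn with it, so stop before it slips, and leave the rest of the bench as it is.

Things in the scene. Friction and masses are not known exactly. Their poses are not given: they have to be found in the camera images.
- cradle: Fixed black rework cradle, base plate 210 (x) x 240 (y) x 12 mm, with an LED panel (150 x 160 mm, top at z 38 mm) on it. Origin: centre of its underside, on the table. The upright threaded steel stud (8 mm thick, top end at z 110 mm) stands at x -65, y -65 mm in its frame; beside it on the plate, at x 35, y -85 mm, lies a steel parts dish 62 mm wide, 8 mm deep.
- lock_nut: The second nut, to be turned: steel, on the stud. Round flange 30 mm wide, 5 mm thick; on it an upright grip bar 46 mm long (its own x), 14 mm thick (its own y), 32 mm tall; the stud runs through its middle and out above. Origin: on the stud's axis, underside of the flange; z up; bar top at z 37 mm. Clockwise seen from above lowers it 5 mm per turn; it starts 1.6 to 3.5 rad short of the hex nut.
- lock_grip (a point): Middle of the grip bar, on the stud's axis, 29 mm above the flange's underside: pinch here across the 14 mm. The nut turns against 0.08 N m of drag; once on the hex nut, torque climbs about 2 N m per rad. 0.2 to 0.3 N m over the drag is firmly tight, at 0.40 the hex nut slips. When the tool stands still the drag may act either way, so it feels 0.08 more or less. It stays where left.
- stop_nut: The first nut: brass hex nut 33 mm across the corners, 12 mm tall, under the lock nut on the same stud. Origin: on the stud's axis, at its underside, 35 mm above the table give or take 0.3 mm. Held by friction alone; it must not be turned.
- stop_corner (a point): A point on a corner of the hex nut's top face, 16.5 mm from the stud's axis: it shows whether the hex nut has turned.
- spare_nut: Loose bystander: small steel hex nut, 21 mm across, 8 mm tall, in the parts dish. Origin at its underside.
- tweezers: Loose bystander: steel tweezers 115 mm long lying on the LED panel. Origin at their underside.
- braid: Loose bystander: green round desoldering-braid dispenser, 60 mm wide, 16 mm tall, on the table. Origin at its underside.
- cutters: Loose bystander: side cutters, about 125 mm long, on the table. Origin at their underside.
- screwdriver: Loose bystander: screwdriver with a red handle, lying on the table.
- flux: Loose bystander: upright bottle 36 mm wide, 85 mm tall, on the table. Origin at its underside.

How it is judged:
By the outcome, as a careful person would: the job done as asked, in the order asked, and still so for the second after the job is handed in, with the robot touching nothing.
It also fails if it takes over 67 s, if anything falls off the work surface, if the arm or the gripper's body presses on something with over 40 N, if the wrist force passes 120 N, or if a joint passes its speed limit or range.

## Working session

There is one attempt and no reset: what is moved stays moved. The work goes in short steps, Python scripts to look and compute and a shell command to move; the robot and the scene stay as the last step left them, time stands still between calls to the robot, and variables do not carry over. Pictures are saved under pics/ and viewed, about 8 in all and at most 12, crops included, and the job is handed in when it is done.

```bash
mkdir -p pics; cat > h.py <<'E'
import numpy as np, cv2
from rig import *
def ray(cam,uv):
    p=camera_params(cam);K=np.array(p["mtx"],float);k=p["k1"]
    xy=cv2.undistortPoints(np.array([[uv]],float),K,np.array([k,0,0,0,0.]))[0,0]
    d=np.array(p["rotation"])@np.array([xy[0],-xy[1],-1.]);return np.array(p["origin"]),d
def tri(c1,u1,c2,u2):
    o1,d1=ray(c1,u1);o2,d2=ray(c2,u2)
    s=np.linalg.lstsq(np.c_[d1,-d2],o2-o1,rcond=None)[0]
    a,b=o1+s[0]*d1,o2+s[1]*d2
    return (a+b)/2,np.linalg.norm(a-b)
def at_z(c,u,z):
    o,d=ray(c,u);return o+d*(z-o[2])/d[2]
def proj(cam,P):
    p=camera_params(cam);q=np.array(p["rotation"]).T@(np.array(P)-p["origin"])
    x,y=q[0]/-q[2],-q[1]/-q[2];r=1+p["k1"]*(x*x+y*y);K=np.array(p["mtx"]);return np.array([K[0,0]*x*r+K[0,2],K[1,1]*y*r+K[1,2]])
E
python3 - <<'E'
from h import *
for c in("top","side"):
    im,d=camera(c);cv2.imwrite(f"pics/{c}0.png",im[...,::-1]);np.save(f"{c}d.npy",d)
    p=camera_params(c);print(c,p["origin"])
P={}
for t in("lock_grip","lock_nut","stop_nut","stop_corner","cradle"):
    for c in("top","side"):
        r=spot_point(c,t);P[c,t]=r[0]["xy"] if r else None
        print(t,c,[(np.round(a["xy"],1),round(a["confidence"],2)) for a in r[:2]])
    if P["top",t] is not None and P["side",t] is not None: print(tri("top",P["top",t],"side",P["side",t]))
for c in("top","side"):
    r=regions_of(c,"lock_nut")
    if r: print(c,r[0]["bbox"],r[0]["confidence"])
print(get_obs())
E
```

```text
top [0.39005294 0.01466568 1.64681992]
side [0.38746236 0.86187089 1.03059   ]
lock_grip top [(array([460.9, 301.7]), 0.75), (array([305.6, 246. ]), 0.5)]
lock_grip side [(array([313.1, 248.5]), 0.65)]Traceback (most recent call last):
  File "<stdin>", line 10, in <module>
  File "h.py", line 9, in tri
    s=np.linalg.lstsq(np.c_[d1,-d2],o2-o1,rcond=None)[0]
      ~~~~~~~~~~~~~~~^^^^^^^^^^^^^^^^^^^^^^^^^^^^^^^^
    raise LinAlgError('Incompatible dimensions')
numpy.linalg.LinAlgError: Incompatible dimensions
```

```bash
python3 -c "
from rig import *
for c in('top','side'): print(camera_params(c))
print(get_obs())"
```

```text
{'mtx': array([[623.49640551,   0.        , 318.04010942],
       [  0.        , 623.49640551, 241.42144367],
       [  0.        ,   0.        ,   1.        ]]), 'k1': 0.05343576312235984, 'origin': array([0.39005294, 0.01466568, 1.64681992]), 'rotation': array([ 1.00645511e-01,  1.30736232e-03, -1.57377105e+00])}
{'mtx': array([[548.03831312,   0.        , 312.72653907],
       [  0.        , 548.03831312, 233.9385237 ],
       [  0.        ,   0.        ,   1.        ]]), 'k1': -0.06276264226809614, 'origin': array([0.38746236, 0.86187089, 1.03059   ]), 'rotation': array([ 0.74225129, -0.00653532, -2.9497155 ])}
{'time_s': 0.2, 'qpos': array([ 1.30301724e+00,  2.13158298e-01, -3.47643018e-02,  1.32348024e+00,
       -1.24422165e-05,  1.57081771e+00]), 'dq': array([ 0.00050715, -0.00134327,  0.00112273,  0.00069293,  0.00164193,
        0.00098134]), 'effort': array([ 1.02258935e-03, -6.85828257e+01,  4.86924756e+01,  1.25014584e-02,
        1.21301650e-05,  9.23329509e-06]), 'tool_pos': array([0.13224966, 0.48199975, 0.23103203]), 'tool_rot': array([-3.14098614e+00,  1.24551828e-05,  2.87379219e+00]), 'wrist_force': array([ 0.10128664, -0.01461288, -0.87616937]), 'moment': array([ 0.03197707,  0.0248563 , -0.00572724]), 'grip_width': 0.08577215021206014}
```

View pics/top0.png

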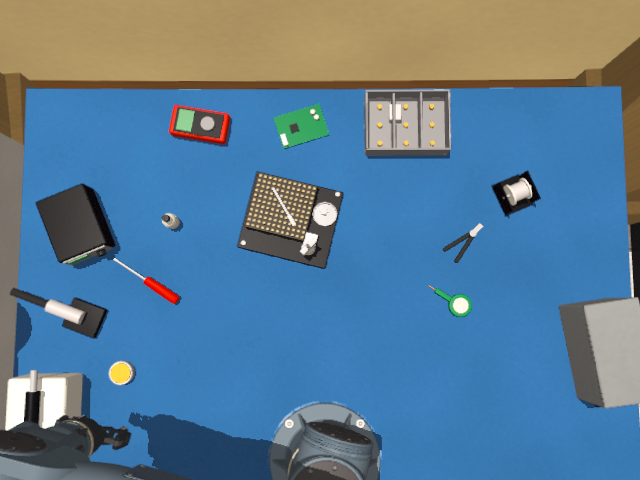

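View pics/side0.png

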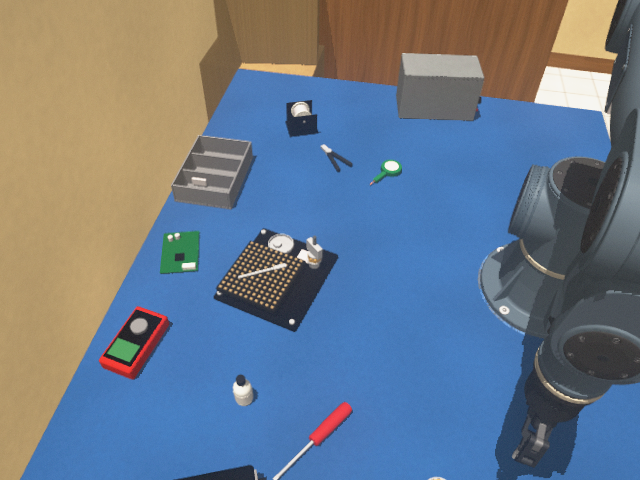

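The top view shows the cradle with its stud and lock nut at about (308,244); the side view has them at (313,250). The top network's best hit at (461,302) is the braid, so it's wrong, and its second hit fits. The rotation comes as rpy, so I'll fix the helper.

```bash
sed -i '2a from scipy.spatial.transform import Rotation as Ro\ndef RR(p): return Ro.from_euler("xyz",p["rotation"]).as_matrix()' h.py; sed -i 's/np.array(p\["rotation"\])/RR(p)/g' h.py
python3 - <<'E'
from h import *
ims={}
for c in("top","side"): ims[c]=camera(c)[0]
near={"top":(308,244),"side":(313,250)}
P={}
for t in("lock_grip","lock_nut","stop_nut","stop_corner","cradle"):
    for c in("top","side"):
        r=spot_point(c,t); r=[a for a in r if np.hypot(*(np.array(a["xy"])-near[c]))<60]
        P[c,t]=r[0]["xy"] if r else None
        print(t,c,[(np.round(a["xy"],1),round(a["confidence"],2)) for a in r[:2]])
    if P["top",t] is not None and P["side",t] is not None: print(tri("top",P["top",t],"side",P["side",t]))
for c in("top","side"):
    r=[a for a in regions_of(c,"lock_nut") if np.hypot(*(np.array(a["bbox"][:2])-near[c]))<40]
    if r:
        m=r[0]["region"];print(c,r[0]["bbox"],r[0]["confidence"]);print(cv2.minAreaRect(np.argwhere(m)[:,::-1].astype(np.float32)))
crop=[cv2.resize(ims[c][v-32:v+33,u-32:u+33],(400,400),interpolation=cv2.INTER_CUBIC) for c,(u,v) in near.items()]
cv2.imwrite("pics/crop1.png",np.hstack(crop)[...,::-1])
E
```

```text
lock_grip top [(array([307.8, 244.1]), 0.71)]
lock_grip side [(array([313.1, 249.9]), 0.5)]
(array([0.54111527, 0.04222254, 0.06695692]), np.float64(0.0034244480687136277))
lock_nut top [(array([305.9, 248.4]), 0.63), (array([320.4, 213.7]), 0.33)]
lock_nut side [(array([316.4, 253.5]), 0.63)]
(array([0.53144732, 0.0472382 , 0.06184734]), np.float64(0.0017330752554457225))
stop_nut top []
stop_nut side []
stop_corner top []
stop_corner side [(array([308.7, 257.5]), 0.45)]
cradle top [(array([292.2, 223.9]), 0.81)]
cradle side [(array([275. , 276.3]), 0.7)]
(array([0.61286956, 0.08612123, 0.00207725]), np.float64(0.019343920032646924))
top [308.6, 248.1, 18.1, 15.0] 0.72
((308.5000305175781, 247.00003051757812), (10.60660171508789, 17.677669525146484), 45.0)
side [315.6, 250.1, 16.9, 20.1] 0.81
((314.0, 248.0), (22.0, 16.0), 90.0)
```

View pics/crop1.png

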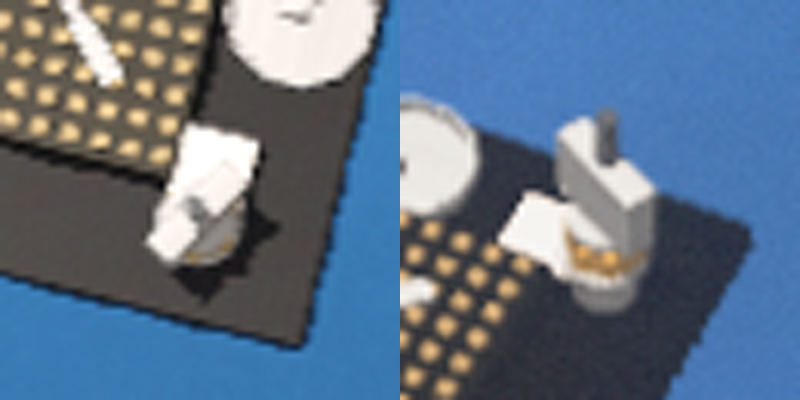

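```bash
python3 - <<'E'
from h import *
T=lambda u,v:(u/6.154+276-.4,v/6.154+212-.4); S=lambda u,v:((u-400)/6.154+281-.4,v/6.154+218-.4)
print("stud tip side",at_z("side",S(607,113),.110))
print("bar mid side", at_z("side",S(607,163),.086))
print("bar mid top",at_z("top",T(197,206),.086), "grip net",at_z("top",(307.8,244.1),.078),at_z("side",(313.1,249.9),.078))
a=[at_z("top",T(*q),.086) for q in((146,240),(168,262),(230,158),(254,180))]
print(a)
# side bar top corners
print([at_z("side",S(*q),.086) for q in((558,135),(585,115),(624,210),(655,182))])
c=np.array([at_z("top",T(300,347),.012),at_z("top",(238,247),.012),at_z("top",(326.5,267),.012)]);print("cradle corners",c)
E
```

```text
stud tip side [0.538033   0.03726172 0.11      ]
bar mid side [0.5371853  0.04058023 0.086     ]
bar mid top [0.53853022 0.04248793 0.086     ] grip net [0.54176339 0.04215136 0.078     ] [0.53764804 0.05163756 0.078     ]
[array([0.52465276, 0.06332525, 0.086     ]), array([0.51561662, 0.05434885, 0.086     ]), array([0.55821464, 0.02896122, 0.086     ]), array([0.54913674, 0.0191674 , 0.086     ])]
[array([0.55793221, 0.03039008, 0.086     ]), array([0.54993133, 0.01840637, 0.086     ]), array([0.52665955, 0.06208097, 0.086     ]), array([0.51789985, 0.04633409, 0.086     ])]
cradle corners [[ 4.85048794e-01 -3.21554980e-05  1.20000000e-02]
 [ 5.41055747e-01  2.26948495e-01  1.20000000e-02]
 [ 4.87621061e-01 -5.68762005e-03  1.20000000e-02]]
```

```bash
python3 -m crank '[{"x":-2,"y":-1.25,"jaw":0},{"x":-3.4,"y":-2.1},{"x":-3.4,"y":-2.1},{"x":-3.4,"y":-2.1},{"x":-3.4,"y":-2.1},{"x":-3.4,"y":-2.1},{"x":-3.4,"y":-2.1},{"x":-3.4,"y":-2.1}]' 60; python3 -c "
from rig import *
o=get_obs();print(o['qpos'],o['time_s'])"
```

```text
[ 1.30303895e+00  2.12930881e-01 -3.43712276e-02  1.32350897e+00
  1.44656155e-05  1.57083665e+00] 0.9validation failed for argument at $[0]...
```

```bash
python3 -m crank '[{"x":-2,"y":-1.25,"z":0,"ax":0,"ay":0,"az":0,"jaw":0}]' 60
```

```text
time_s: 1.0
tool_pos: [0.1475, 0.4657, 0.231]
tool_rot: [3.142, -0.0, 2.876]
wrist_force: [1.3, -0.3, 0.1]
grip_width: 0.0729
```

All keys are required in each row.

```bash
python3 -m crank '[{"x":-3.4,"y":-2.1,"z":0,"ax":0,"ay":0,"az":0,"jaw":0},{"x":-3.4,"y":-2.1,"z":0,"ax":0,"ay":0,"az":0,"jaw":0},{"x":-3.4,"y":-2.1,"z":0,"ax":0,"ay":0,"az":0,"jaw":0},{"x":-3.4,"y":-2.1,"z":0,"ax":0,"ay":0,"az":0,"jaw":0},{"x":-3.4,"y":-2.1,"z":0,"ax":0,"ay":0,"az":0,"jaw":0},{"x":-3.4,"y":-2.1,"z":0,"ax":0,"ay":0,"az":0,"jaw":0},{"x":-3.4,"y":-2.1,"z":0,"ax":0,"ay":0,"az":0,"jaw":0},{"x":-3.4,"y":-2.1,"z":0,"ax":0,"ay":0,"az":0,"jaw":0}]'; python3 -c "
from rig import *
o=get_obs();print(o['qpos'],o['time_s'])"
```

```text
time_s: 1.8
tool_pos: [0.367, 0.2295, 0.2315]
tool_rot: [3.141, 0.0, 2.874]
wrist_force: [0.9, 0.2, 1.0]
grip_width: 0.0424
[ 5.58704793e-01  7.45570927e-02 -1.96500815e-01  1.29919275e+00
  4.96295451e-05  8.26432695e-01] 1.8
```

```bash
python3 -m crank '[{"x":-3.6,"y":-2.3,"z":0,"ax":0,"ay":0,"az":0,"jaw":0},{"x":-3.6,"y":-2.3,"z":0,"ax":0,"ay":0,"az":0,"jaw":0},{"x":-3.6,"y":-2.3,"z":0,"ax":0,"ay":0,"az":0,"jaw":0},{"x":-3.6,"y":-2.3,"z":0,"ax":0,"ay":0,"az":0,"jaw":0},{"x":-3.6,"y":-2.3,"z":0,"ax":0,"ay":0,"az":0,"jaw":0},{"x":-3.5,"y":-2.2,"z":0,"ax":0,"ay":0,"az":0,"jaw":0},{"x":0,"y":0,"z":0,"ax":0,"ay":0,"az":-8.3,"jaw":0},{"x":0,"y":0,"z":0,"ax":0,"ay":0,"az":-8.3,"jaw":0}]'
python3 -m crank '[{"x":0,"y":0,"z":0,"ax":0,"ay":0,"az":-8.3,"jaw":0},{"x":0,"y":0,"z":0,"ax":0,"ay":0,"az":-8.3,"jaw":0},{"x":0,"y":0,"z":0,"ax":0,"ay":0,"az":-8.3,"jaw":0},{"x":0,"y":0,"z":0,"ax":0,"ay":0,"az":-8.3,"jaw":0},{"x":0,"y":0,"z":0,"ax":0,"ay":0,"az":-8.3,"jaw":0},{"x":0,"y":0,"z":0,"ax":0,"ay":0,"az":-8.3,"jaw":0},{"x":0,"y":0,"z":0,"ax":0,"ay":0,"az":-8.3,"jaw":0},{"x":0,"y":0,"z":0,"ax":0,"ay":0,"az":-8.3,"jaw":0}]'
python3 -m crank '[{"x":0,"y":0,"z":0,"ax":0,"ay":0,"az":-8.3,"jaw":0},{"x":0,"y":0,"z":0,"ax":0,"ay":0,"az":-8.3,"jaw":0},{"x":0,"y":0,"z":0,"ax":0,"ay":0,"az":-8.3,"jaw":0},{"x":0,"y":0,"z":0,"ax":0,"ay":0,"az":-8.3,"jaw":0},{"x":0,"y":0,"z":0,"ax":0,"ay":0,"az":-8.3,"jaw":0},{"x":0,"y":0,"z":0,"ax":0,"ay":0,"az":-8.3,"jaw":0},{"x":0,"y":0,"z":0,"ax":0,"ay":0,"az":-8.3,"jaw":0},{"x":0,"y":0,"z":0,"ax":0,"ay":0,"az":-8.3,"jaw":0}]'; python3 -c "
from rig import *
o=get_obs();print(o['qpos'],o['time_s'])"
```

```text
time_s: 2.6
tool_pos: [0.5378, 0.0407, 0.2308]
tool_rot: [-3.142, -0.001, -3.116]
wrist_force: [-0.8, -0.1, -0.5]
grip_width: 0.0426
time_s: 3.4
tool_pos: [0.5372, 0.0418, 0.2313]
tool_rot: [3.142, -0.0, -1.955]
wrist_force: [-0.6, 0.0, -0.9]
grip_width: 0.0431
time_s: 4.2
tool_pos: [0.5372, 0.0418, 0.2313]
tool_rot: [3.142, 0.0, -0.796]
wrist_force: [-0.1, 0.8, -0.0]
grip_width: 0.0424
[ 7.77422280e-02  2.94116490e-01  7.16350891e-02  1.34835334e+00
 -7.21444581e-06 -2.26799922e+00] 4.2
```

```bash
python3 -m crank '[{"x":0,"y":0,"z":3.5,"ax":0,"ay":0,"az":0,"jaw":0},{"x":0,"y":0,"z":3.5,"ax":0,"ay":0,"az":0,"jaw":0},{"x":0,"y":0,"z":3.6,"ax":0,"ay":0,"az":0,"jaw":0},{"x":0,"y":0,"z":0,"ax":0,"ay":0,"az":0,"jaw":0}]'
python3 - <<'E'
from h import *
ims={c:camera(c)[0] for c in("top","side")}
near={"top":(308,244),"side":(313,245)}
cv2.imwrite("pics/crop2.png",np.hstack([cv2.resize(ims[c][v-32:v+33,u-32:u+33],(400,400),interpolation=cv2.INTER_CUBIC) for c,(u,v) in near.items()])[...,::-1])
E
```

```text
time_s: 4.6
tool_pos: [0.5345, 0.0416, 0.1215]
tool_rot: [3.136, 0.004, -0.802]
wrist_force: [-1.2, 0.1, 0.4]
grip_width: 0.0428
```

View pics/crop2.png

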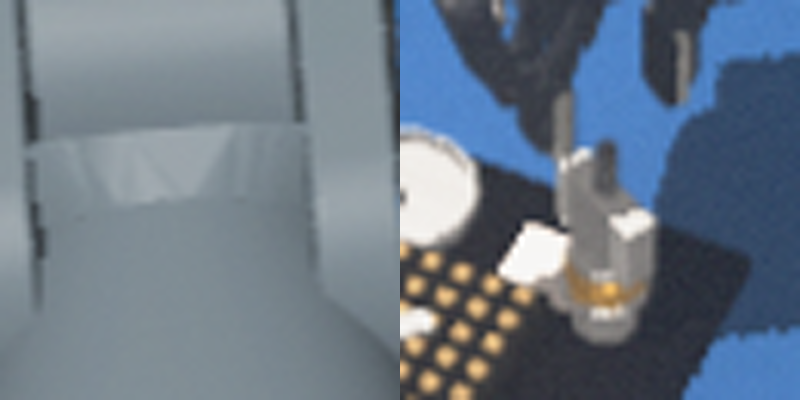

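Side crop: the fingers straddle the stud tip (607,145), with fingertips near (562,150) and (680,103). I'll check the pose and its projection.

```bash
python3 - <<'E'
from h import *
o=get_obs();print(o['tool_pos'],o['tool_rot'],o['time_s'],o['moment'],o['grip_width'])
f=lambda P:(proj("side",P)-(281-.4,213-.4))*6.154+(400,0)
p=o['tool_pos'];R=Ro.from_euler('xyz',o['tool_rot']).as_matrix()
print("tcp",f(p),[f(p+R[:,1]*s*.0214) for s in(1,-1)],"stud tip",f([.538,.041,.11]))
E
```

```text
[0.53715358 0.04182495 0.12610632] [ 3.14122699e+00  3.06400757e-04 -8.01879608e-01] 4.7 [-0.03032895 -0.00259966 -0.01373775] 0.04259313274453968
tcp [607.38300581 123.46145756] [array([656.17798694, 100.27560709]), array([557.95037719, 146.95040519])] stud tip [605.17154952 151.13976051]
```

```bash
python3 -m crank '[{"x":0,"y":0,"z":2.2,"ax":0,"ay":0,"az":0,"jaw":0},{"x":0,"y":0,"z":2.2,"ax":0,"ay":0,"az":0,"jaw":0},{"x":0,"y":0,"z":2.1,"ax":0,"ay":0,"az":0,"jaw":0},{"x":0,"y":0,"z":0,"ax":0,"ay":0,"az":0,"jaw":0},{"x":0,"y":0,"z":0,"ax":0,"ay":0,"az":0,"jaw":0}]'
python3 -m crank '[{"x":0,"y":0,"z":0,"ax":0,"ay":0,"az":0,"jaw":-0.5},{"x":0,"y":0,"z":0,"ax":0,"ay":0,"az":0,"jaw":-0.55},{"x":0,"y":0,"z":0,"ax":0,"ay":0,"az":0,"jaw":-0.6},{"x":0,"y":0,"z":0,"ax":0,"ay":0,"az":0,"jaw":-0.6},{"x":0,"y":0,"z":0,"ax":0,"ay":0,"az":0,"jaw":-0.6},{"x":0,"y":0,"z":0,"ax":0,"ay":0,"az":0,"jaw":-0.6}]' 20; python3 -c "
from rig import *
o=get_obs();print(o)"
```

```text
time_s: 5.2
tool_pos: [0.5383, 0.0419, 0.0623]
tool_rot: [-3.14, -0.001, -0.802]
wrist_force: [0.2, -0.6, 0.7]
grip_width: 0.0426
time_s: 5.8
tool_pos: [0.5372, 0.0419, 0.0603]
tool_rot: [-3.141, 0.0, -0.802]
wrist_force: [-0.0, -0.4, 0.7]
grip_width: 0.0168
{'time_s': 5.8, 'qpos': array([ 7.77113795e-02,  3.84620093e-01, -2.46402683e-01,  9.39709332e-01,
        7.98642668e-05, -2.26201942e+00]), 'dq': array([-0.00020655, -0.0001283 , -0.00147837,  0.00031507, -0.00109483,
        0.00024825]), 'effort': array([ 1.77058554e-01, -7.90290570e+01,  4.38282466e+01, -8.36638617e-02,
        1.09065946e-01,  5.56484374e-03]), 'tool_pos': array([0.53724348, 0.04185946, 0.06034778]), 'tool_rot': array([-3.14149226e+00,  2.05946966e-05, -8.01861848e-01]), 'wrist_force': array([-0.00182353, -0.43854847,  0.67436247]), 'moment': array([-0.11835044,  0.03443728, -0.02131554]), 'grip_width': 0.01681684127062803}
```

```bash
python3 -m crank '[{"x":0,"y":0,"z":0,"ax":0,"ay":0,"az":0,"jaw":-0.7},{"x":0,"y":0,"z":0,"ax":0,"ay":0,"az":0,"jaw":-1},{"x":0,"y":0,"z":0,"ax":0,"ay":0,"az":0,"jaw":-1},{"x":0,"y":0,"z":0,"ax":0,"ay":0,"az":0,"jaw":-1},{"x":0,"y":0,"z":0,"ax":0,"ay":0,"az":0,"jaw":-1}]' 60; python3 -c "
from rig import *
o=get_obs();print(o['tool_pos'],o['tool_rot'],o['wrist_force'],o['moment'],o['grip_width'])"
```

```text
time_s: 6.3
tool_pos: [0.5365, 0.0414, 0.0604]
tool_rot: [3.14, 0.0, -0.802]
wrist_force: [-7.1, -3.9, 8.0]
grip_width: 0.013
[0.53654216 0.04142635 0.06042857] [ 3.14031382e+00  2.38294620e-04 -8.02203752e-01] [-7.07521651 -3.86124662  7.96452537] [-0.73129042  1.4492645  -0.09178653] 0.013018835635042362
```

```bash
python3 -m crank '[{"x":0,"y":0.08,"z":-0.05,"ax":0,"ay":0,"az":0,"jaw":-1},{"x":0,"y":0,"z":0.003,"ax":0,"ay":0,"az":2,"jaw":-1},{"x":0,"y":0,"z":0.008,"ax":0,"ay":0,"az":6,"jaw":-1},{"x":0,"y":0,"z":0.008,"ax":0,"ay":0,"az":6,"jaw":-1},{"x":0,"y":0,"z":0.008,"ax":0,"ay":0,"az":6,"jaw":-1}]'; python3 -c "
from rig import *
o=get_obs();print(o['tool_pos'],o['tool_rot'],o['wrist_force'],o['moment'],o['grip_width'])"
```

```text
time_s: 6.8
tool_pos: [0.5364, 0.0414, 0.0603]
tool_rot: [3.141, 0.0, -1.155]
wrist_force: [-0.2, -0.2, -0.0]
grip_width: 0.013
[0.53640316 0.04135599 0.0603361 ] [ 3.14117371e+00  3.50222105e-04 -1.15508340e+00] [-0.22104478 -0.21090896 -0.01536439] [-0.08596782  0.17467716  0.05978615] 0.012969280081997377
```

```bash
python3 -m crank '[{"x":0,"y":0,"z":0.01,"ax":0,"ay":0,"az":7,"jaw":-1},{"x":0,"y":0,"z":0.01,"ax":0,"ay":0,"az":7,"jaw":-1},{"x":0,"y":0,"z":0.01,"ax":0,"ay":0,"az":7,"jaw":-1},{"x":0,"y":0,"z":0.01,"ax":0,"ay":0,"az":7,"jaw":-1},{"x":0,"y":0,"z":0.01,"ax":0,"ay":0,"az":7,"jaw":-1},{"x":0,"y":0,"z":0.01,"ax":0,"ay":0,"az":7,"jaw":-1},{"x":0,"y":0,"z":0.01,"ax":0,"ay":0,"az":7,"jaw":-1},{"x":0,"y":0,"z":0.01,"ax":0,"ay":0,"az":7,"jaw":-1}]'; python3 -c "
from rig import *
o=get_obs();print(o['tool_pos'],o['tool_rot'],o['wrist_force'],o['moment'],o['grip_width'])"
```

```text
time_s: 7.6
tool_pos: [0.5365, 0.0413, 0.0596]
tool_rot: [3.141, -0.0, -2.133]
wrist_force: [-1.4, -1.0, -0.4]
grip_width: 0.0129
[0.5365089  0.04126081 0.05957762] [ 3.14133818e+00 -2.11483518e-04 -2.13323449e+00] [-1.44928827 -1.00292678 -0.40203158] [-0.26139159  0.21117795  0.08284052] 0.012895667183800521
```

```bash
cat > chk.py <<'E'
from rig import get_obs
import sys
o=get_obs();m=o['moment'][2];print("yaw",o['tool_rot'][2].round(4),"mz",m.round(3),"z",o['tool_pos'][2].round(5),"F",o['wrist_force'].round(1));sys.exit(m>0.12)
E
python3 -m crank '[{"x":0,"y":0,"z":0.004,"ax":0,"ay":0,"az":3,"jaw":-1},{"x":0,"y":0,"z":0.004,"ax":0,"ay":0,"az":3,"jaw":-1},{"x":0,"y":0,"z":0.004,"ax":0,"ay":0,"az":3,"jaw":-1},{"x":0,"y":0,"z":0.004,"ax":0,"ay":0,"az":3,"jaw":-1}]' >/dev/null && python3 chk.py &&
python3 -m crank '[{"x":0,"y":0,"z":0.003,"ax":0,"ay":0,"az":2,"jaw":-1},{"x":0,"y":0,"z":0.003,"ax":0,"ay":0,"az":2,"jaw":-1},{"x":0,"y":0,"z":0.002,"ax":0,"ay":0,"az":2,"jaw":-1}]' >/dev/null && python3 chk.py &&
python3 -m crank '[{"x":0,"y":0,"z":0.003,"ax":0,"ay":0,"az":2,"jaw":-1},{"x":0,"y":0,"z":0.003,"ax":0,"ay":0,"az":2,"jaw":-1},{"x":0,"y":0,"z":0.002,"ax":0,"ay":0,"az":2,"jaw":-1}]' >/dev/null && python3 chk.py &&
python3 -m crank '[{"x":0,"y":0,"z":0.003,"ax":0,"ay":0,"az":2,"jaw":-1},{"x":0,"y":0,"z":0.003,"ax":0,"ay":0,"az":2,"jaw":-1},{"x":0,"y":0,"z":0.002,"ax":0,"ay":0,"az":2,"jaw":-1}]' >/dev/null && python3 chk.py
```

```text
yaw -2.3399 mz 0.072 z 0.0594 F [-0.9 -1.2  0.1]False
```

```bash
sed -i 's/sys.exit(m>0.12)/sys.exit(int(m>0.12))/' chk.py
python3 -m crank '[{"x":0,"y":0,"z":0.003,"ax":0,"ay":0,"az":2,"jaw":-1},{"x":0,"y":0,"z":0.003,"ax":0,"ay":0,"az":2,"jaw":-1},{"x":0,"y":0,"z":0.002,"ax":0,"ay":0,"az":2,"jaw":-1}]' >/dev/null && python3 chk.py &&
python3 -m crank '[{"x":0,"y":0,"z":0.003,"ax":0,"ay":0,"az":2,"jaw":-1},{"x":0,"y":0,"z":0.003,"ax":0,"ay":0,"az":2,"jaw":-1},{"x":0,"y":0,"z":0.002,"ax":0,"ay":0,"az":2,"jaw":-1}]' >/dev/null && python3 chk.py &&
python3 -m crank '[{"x":0,"y":0,"z":0.003,"ax":0,"ay":0,"az":2,"jaw":-1},{"x":0,"y":0,"z":0.003,"ax":0,"ay":0,"az":2,"jaw":-1},{"x":0,"y":0,"z":0.002,"ax":0,"ay":0,"az":2,"jaw":-1}]' >/dev/null && python3 chk.py &&
python3 -m crank '[{"x":0,"y":0,"z":0.003,"ax":0,"ay":0,"az":2,"jaw":-1},{"x":0,"y":0,"z":0.003,"ax":0,"ay":0,"az":2,"jaw":-1},{"x":0,"y":0,"z":0.002,"ax":0,"ay":0,"az":2,"jaw":-1}]' >/dev/null && python3 chk.py &&
python3 -m crank '[{"x":0,"y":0,"z":0.003,"ax":0,"ay":0,"az":2,"jaw":-1},{"x":0,"y":0,"z":0.003,"ax":0,"ay":0,"az":2,"jaw":-1},{"x":0,"y":0,"z":0.002,"ax":0,"ay":0,"az":2,"jaw":-1}]' >/dev/null && python3 chk.py &&
python3 -m crank '[{"x":0,"y":0,"z":0.003,"ax":0,"ay":0,"az":2,"jaw":-1},{"x":0,"y":0,"z":0.003,"ax":0,"ay":0,"az":2,"jaw":-1},{"x":0,"y":0,"z":0.002,"ax":0,"ay":0,"az":2,"jaw":-1}]' >/dev/null && python3 chk.py
```

```text
yaw -2.4438 mz 0.083 z 0.05933 F [-0.5 -1.6  0.2]
yaw -2.5485 mz 0.128 z 0.05924 F [-1.6 -1.1  0.1]
```

```bash
python3 -m crank '[{"x":0,"y":0,"z":0.001,"ax":0,"ay":0,"az":1,"jaw":-1}]' >/dev/null; python3 chk.py
python3 -m crank '[{"x":0,"y":0,"z":0.002,"ax":0,"ay":0,"az":1,"jaw":-1}]' >/dev/null; python3 chk.py
```

```text
yaw -2.5657 mz 0.098 z 0.05924 F [-0.9 -2.2 -1.3]
yaw -2.5826 mz 0.079 z 0.05922 F [-1.2 -1.  -1.4]
```

```bash
sed -i 's/m>0.12/m>0.145/' chk.py
python3 -m crank '[{"x":0,"y":0,"z":0.003,"ax":0,"ay":0,"az":2,"jaw":-1},{"x":0,"y":0,"z":0.003,"ax":0,"ay":0,"az":2,"jaw":-1}]' >/dev/null && python3 chk.py &&
python3 -m crank '[{"x":0,"y":0,"z":0.003,"ax":0,"ay":0,"az":2,"jaw":-1},{"x":0,"y":0,"z":0.003,"ax":0,"ay":0,"az":2,"jaw":-1}]' >/dev/null && python3 chk.py &&
python3 -m crank '[{"x":0,"y":0,"z":0.003,"ax":0,"ay":0,"az":2,"jaw":-1},{"x":0,"y":0,"z":0.003,"ax":0,"ay":0,"az":2,"jaw":-1}]' >/dev/null && python3 chk.py &&
python3 -m crank '[{"x":0,"y":0,"z":0.003,"ax":0,"ay":0,"az":2,"jaw":-1},{"x":0,"y":0,"z":0.003,"ax":0,"ay":0,"az":2,"jaw":-1}]' >/dev/null && python3 chk.py &&
python3 -m crank '[{"x":0,"y":0,"z":0.003,"ax":0,"ay":0,"az":2,"jaw":-1},{"x":0,"y":0,"z":0.003,"ax":0,"ay":0,"az":2,"jaw":-1}]' >/dev/null && python3 chk.py &&
python3 -m crank '[{"x":0,"y":0,"z":0.003,"ax":0,"ay":0,"az":2,"jaw":-1},{"x":0,"y":0,"z":0.003,"ax":0,"ay":0,"az":2,"jaw":-1}]' >/dev/null && python3 chk.py &&
python3 -m crank '[{"x":0,"y":0,"z":0.003,"ax":0,"ay":0,"az":2,"jaw":-1},{"x":0,"y":0,"z":0.003,"ax":0,"ay":0,"az":2,"jaw":-1}]' >/dev/null && python3 chk.py &&
python3 -m crank '[{"x":0,"y":0,"z":0.003,"ax":0,"ay":0,"az":2,"jaw":-1},{"x":0,"y":0,"z":0.003,"ax":0,"ay":0,"az":2,"jaw":-1}]' >/dev/null && python3 chk.py
```

```text
yaw -2.6533 mz 0.067 z 0.05917 F [-1.3 -1.8 -1.6]
yaw -2.7231 mz 0.08 z 0.05913 F [-2.  -2.2 -0.7]
yaw -2.7929 mz 0.096 z 0.05906 F [-2.2 -1.6 -0.9]
yaw -2.8628 mz 0.116 z 0.059 F [-0.5 -2.3 -1.2]
yaw -2.9326 mz 0.099 z 0.05895 F [-2.  -1.4 -0.7]
yaw -3.0024 mz 0.044 z 0.05888 F [-1.1 -1.4 -0.7]
yaw -3.0722 mz 0.082 z 0.05885 F [-1.6 -1.   0. ]
yaw 3.1412 mz 0.089 z 0.05877 F [-1.7 -2.  -0.7]
```

```bash
python3 -m crank '[{"x":0,"y":0,"z":0.003,"ax":0,"ay":0,"az":2,"jaw":-1},{"x":0,"y":0,"z":0.003,"ax":0,"ay":0,"az":2,"jaw":-1}]' >/dev/null && python3 chk.py &&
python3 -m crank '[{"x":0,"y":0,"z":0.003,"ax":0,"ay":0,"az":2,"jaw":-1},{"x":0,"y":0,"z":0.003,"ax":0,"ay":0,"az":2,"jaw":-1}]' >/dev/null && python3 chk.py &&
python3 -m crank '[{"x":0,"y":0,"z":0.003,"ax":0,"ay":0,"az":2,"jaw":-1},{"x":0,"y":0,"z":0.003,"ax":0,"ay":0,"az":2,"jaw":-1}]' >/dev/null && python3 chk.py &&
python3 -m crank '[{"x":0,"y":0,"z":0.003,"ax":0,"ay":0,"az":2,"jaw":-1},{"x":0,"y":0,"z":0.003,"ax":0,"ay":0,"az":2,"jaw":-1}]' >/dev/null && python3 chk.py &&
python3 -m crank '[{"x":0,"y":0,"z":0.003,"ax":0,"ay":0,"az":2,"jaw":-1},{"x":0,"y":0,"z":0.003,"ax":0,"ay":0,"az":2,"jaw":-1}]' >/dev/null && python3 chk.py &&
python3 -m crank '[{"x":0,"y":0,"z":0.003,"ax":0,"ay":0,"az":2,"jaw":-1},{"x":0,"y":0,"z":0.003,"ax":0,"ay":0,"az":2,"jaw":-1}]' >/dev/null && python3 chk.py &&
python3 -m crank '[{"x":0,"y":0,"z":0.003,"ax":0,"ay":0,"az":2,"jaw":-1},{"x":0,"y":0,"z":0.003,"ax":0,"ay":0,"az":2,"jaw":-1}]' >/dev/null && python3 chk.py &&
python3 -m crank '[{"x":0,"y":0,"z":0.003,"ax":0,"ay":0,"az":2,"jaw":-1},{"x":0,"y":0,"z":0.003,"ax":0,"ay":0,"az":2,"jaw":-1}]' >/dev/null && python3 chk.py
```

```text
yaw 3.0713 mz 0.121 z 0.05874 F [-1.9 -2.  -0.7]
yaw 3.0015 mz 0.028 z 0.05866 F [-0.8 -2.4 -0.1]
yaw 2.9317 mz 0.079 z 0.05861 F [-1.4 -1.  -0.1]
yaw 2.8619 mz 0.127 z 0.05856 F [-1.9 -1.3 -0.1]
yaw 2.7921 mz 0.066 z 0.0585 F [-0.8 -3.1 -0.4]
yaw 2.7223 mz 0.114 z 0.05843 F [-2.4 -2.3 -0.4]
yaw 2.6525 mz 0.077 z 0.05837 F [-2.4 -2.5  0.6]
yaw 2.5826 mz 0.076 z 0.05832 F [-1.3 -1.1  0.4]
```

```bash
python3 -m crank '[{"x":0,"y":0,"z":0.003,"ax":0,"ay":0,"az":2,"jaw":-1},{"x":0,"y":0,"z":0.003,"ax":0,"ay":0,"az":2,"jaw":-1}]' >/dev/null && python3 chk.py &&
python3 -m crank '[{"x":0,"y":0,"z":0.003,"ax":0,"ay":0,"az":2,"jaw":-1},{"x":0,"y":0,"z":0.003,"ax":0,"ay":0,"az":2,"jaw":-1}]' >/dev/null && python3 chk.py &&
python3 -m crank '[{"x":0,"y":0,"z":0.003,"ax":0,"ay":0,"az":2,"jaw":-1},{"x":0,"y":0,"z":0.003,"ax":0,"ay":0,"az":2,"jaw":-1}]' >/dev/null && python3 chk.py &&
python3 -m crank '[{"x":0,"y":0,"z":0.003,"ax":0,"ay":0,"az":2,"jaw":-1},{"x":0,"y":0,"z":0.003,"ax":0,"ay":0,"az":2,"jaw":-1}]' >/dev/null && python3 chk.py &&
python3 -m crank '[{"x":0,"y":0,"z":0.003,"ax":0,"ay":0,"az":2,"jaw":-1},{"x":0,"y":0,"z":0.003,"ax":0,"ay":0,"az":2,"jaw":-1}]' >/dev/null && python3 chk.py &&
python3 -m crank '[{"x":0,"y":0,"z":0.003,"ax":0,"ay":0,"az":2,"jaw":-1},{"x":0,"y":0,"z":0.003,"ax":0,"ay":0,"az":2,"jaw":-1}]' >/dev/null && python3 chk.py
```

```text
yaw 2.5129 mz 0.13 z 0.05827 F [-2.2 -0.5 -0.5]
yaw 2.4433 mz 0.352 z 0.05823 F [-2.9 -0.8  0.4]
```

```bash
for i in 1 2 3; do python3 -m crank '[{"x":0,"y":0,"z":0,"ax":0,"ay":0,"az":0,"jaw":-1}]' >/dev/null; python3 chk.py; done
```

```text
yaw 2.444 mz 0.164 z 0.05822 F [-2.3 -0.8  0.6]
yaw 2.4456 mz 0.156 z 0.05824 F [-3.3 -1.1 -0. ]
yaw 2.4453 mz 0.123 z 0.05821 F [-3.7 -0.5  0.4]
```

```bash
for i in 1 2 3; do python3 -m crank '[{"x":0,"y":0,"z":0.001,"ax":0,"ay":0,"az":0.5,"jaw":-1}]' >/dev/null; python3 chk.py; done
```

```text
yaw 2.436 mz 0.322 z 0.0582 F [-4.3 -0.8  0.8]
yaw 2.4266 mz 0.334 z 0.05822 F [-4.5  0.4  0.7]
yaw 2.4177 mz 0.317 z 0.05817 F [-5.  -0.3  1.2]
```

```bash
for i in 1 2 3 4; do python3 -m crank '[{"x":0,"y":0,"z":0,"ax":0,"ay":0,"az":0,"jaw":-1}]' >/dev/null; python3 chk.py; done
```

```text
yaw 2.4177 mz 0.29 z 0.05819 F [-4.9  0.1  1.4]
yaw 2.418 mz 0.288 z 0.05817 F [-4.5 -0.6  0.9]
yaw 2.418 mz 0.272 z 0.05819 F [-6.  -0.5  2. ]
yaw 2.418 mz 0.357 z 0.05821 F [-5.2  0.1  1.3]
```

```bash
python3 -m crank '[{"x":0,"y":0,"z":0,"ax":0,"ay":0,"az":0,"jaw":-0.5},{"x":0,"y":0,"z":0,"ax":0,"ay":0,"az":0,"jaw":-0.2},{"x":0,"y":0,"z":0,"ax":0,"ay":0,"az":0,"jaw":0},{"x":0,"y":0,"z":0,"ax":0,"ay":0,"az":0,"jaw":0},{"x":0,"y":0,"z":0,"ax":0,"ay":0,"az":0,"jaw":0}]'; python3 chk.py
python3 -m crank '[{"x":0,"y":0,"z":-1,"ax":0,"ay":0,"az":0,"jaw":0},{"x":0,"y":0,"z":-3,"ax":0,"ay":0,"az":0,"jaw":0},{"x":0,"y":0,"z":-4,"ax":0,"ay":0,"az":0,"jaw":0},{"x":0,"y":0,"z":-4,"ax":0,"ay":0,"az":0,"jaw":0},{"x":0,"y":0,"z":-4,"ax":0,"ay":0,"az":0,"jaw":0},{"x":0,"y":0,"z":0,"ax":0,"ay":0,"az":0,"jaw":0}]'
python3 - <<'E'
from h import *
im=camera("side")[0];old=cv2.imread("pics/side0.png")[...,::-1]
f=lambda i:cv2.resize(i[218:283,281:346],(400,400),interpolation=cv2.INTER_CUBIC)
cv2.imwrite("pics/crop3.png",np.hstack([f(old),f(im)])[...,::-1])
E
```

```text
time_s: 13.9
tool_pos: [0.5368, 0.0413, 0.0583]
tool_rot: [3.141, 0.0, 2.418]
wrist_force: [0.0, -0.2, 0.6]
grip_width: 0.0426
yaw 2.4182 mz 0.039 z 0.05834 F [ 0.  -0.2  0.6]
time_s: 14.5
tool_pos: [0.5388, 0.0414, 0.2243]
tool_rot: [3.136, 0.006, 2.418]
wrist_force: [-0.4, 0.6, -0.4]
grip_width: 0.0427
```

View pics/crop3.png

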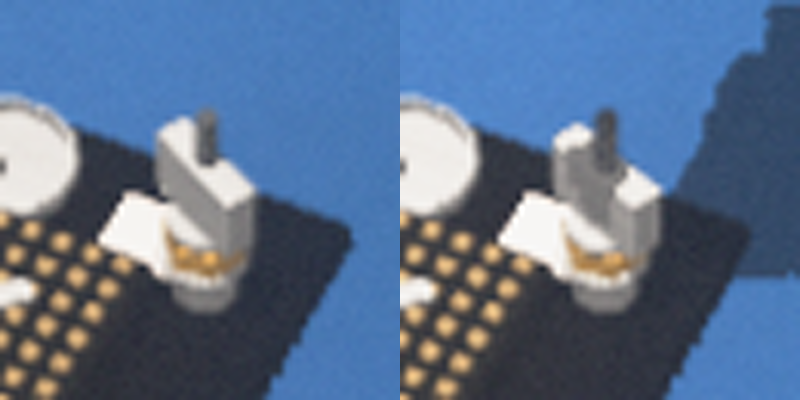

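The picture shows the hex nut's facets (near 200,258 in both crops) unchanged, the lock nut seated on it, and the gripper clear. Handing in.

```bash
python3 -c "
from rig import *
print(hand_in(), get_obs()['time_s'])"
```

```text
the job is handed in; nothing more can be done
the job is handed in; nothing more can be done
```

I ran the lock nut down the stud in one grasp until it met the hex nut, tightened it by feel, let go and handed in at about 15 s, well under the 67 s limit. It turned about 3.06 rad clockwise.

- **Tightness:** I judged contact to be at about 2.9–3.0 rad. While it was still turning at the end, the wrist torque averaged about 0.32 N m. Free turning had averaged about 0.085 N m, so it is roughly 0.24–0.26 N m over the drag, against 0.2–0.3 wanted and slip at 0.40. Standing still it read about 0.30 N m, which agrees once the ±0.08 drag is allowed for.
- **Disagreeing readings:** Single torque readings scatter by about 0.03 N m. Just after first contact I got 0.35 N m moving, then 0.12–0.16 N m standing still, which looked odd. The final steps gave consistent values, so I relied on those.
- **Hex nut and release:** In the before and after side views the hex nut looks unturned. That is by eye at low resolution; I did not measure its corner, because the network saw it in only one camera. After release the wrist forces were near zero and the gripper was lifted about 17 cm clear.
- **Rest of the bench:** The approach and lift were kept clear of the other things, but I compared only the area around the stud afterwards.

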